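# Try out a newly fitted door catch and hold the cabinet open

## Robot

A 7-joint arm with a two-finger parallel gripper is mounted at the origin on the work surface. World frame = base frame: x ahead of the robot, y to its left, z up, the work surface at z = 0. Lengths are in m, angles in rad, forces in N, time in s.
With the tool pointing down it reaches from about 0.4 to 0.85 m from the base axis. Payload 4.5 kg.
Tool frame: the origin (TCP) lies where the fingers leave the gripper's body, on its centre line; the fingertips stand 64 mm ahead of it and the grasp point (between the pads) lies 45 mm ahead of it; z points along the fingers, y is the line along which they close (so a half turn about z gives the same grasp; the last joint's range is limited). The gripper opens to 88 mm and grips with 3 to 60 N. Pads are 18 mm wide; open, the fingers measure 123 mm over their backs; the gripper's body (75 mm by 187 mm) begins 45 mm behind the grasp point.
Start: joints at [1.275, 0.689, -0.195, 1.565, 0.157, 0.902, -0.215], TCP at [0.202, -0.591, 0.303] pointing down, gripper open.
Joint ranges: [-3.01, 3.01], [-0.46, 2.08], [-1.47, 1.51], [0.13, 2.56], [-1, 4.14], [0.04, 2.09], [-2.66, 2.66]. Speed limits (rad/s): [2.57, 2.57, 3.14, 3.14, 3.14, 3.14, 3.14].

## Interface

Orientations are given as a unit quaternion [x, y, z, w].
In Python, from plant import r gives the robot as it stands.
- The arm moves only by the tool play_rows, never from a script. Its arguments are lists of equal length, an entry for each row: "translation": the shift along the tool's x, y, z in m, a list of three; "delta_rot": the turn, a rotation vector about the tool's x, y, z in degrees, a list of three; "grip": the opening, from -1 (shut) to 1 (fully open). In form: {"translation": [[x, y, z], ...], "delta_rot": [[rx, ry, rz], ...], "grip": [grip, ...]}. A call has 1 to 20 rows; each row shifts and turns the commanded pose from where the row before left it, along the tool's axes as they then stand; what a row does not reach is not made up. A row lasts 1/8 s, in which the tool goes at most 62.5 mm and 10.7 degrees, less where a joint would pass 70% of its speed; a pose out of reach is approached as far as the arm can. A call with a gripper value outside its range is refused whole. The fingers move at their own pace and stop on an object; "squeeze" is the grip in N (left out, the last holds). Time passes only in rows, so rows that do not move let the fingers close. It gives the time, the measured TCP pose, the force, the opening and the grip force at its end, in the units of the state.
- r.get_state(): the state, without advancing time (a new reading comes with each control period).
- r.snapshot(name): name is "scene" or "top"; returns the picture (420x560x3 uint8, blue, green, red); there is no depth.
- r.get_calibration(name): a dict with "intrinsics" (3x3 intrinsics, pixels), "k1" (the pictures are not rectified: a ray, as slopes to the right and down, at radius r is drawn at 1 + k1 r^2 times it, then the intrinsics apply), "eye" and "rotation" of the camera in the world. Camera axes: x right, y up, looking along -z (the intrinsics and any distortion apply to the point x, -y, -z); pixel columns grow to the right and rows downward; lengths in m; the calibration is good to about 2 mm. A picture is of the moment at which its call begins. get_calibration takes no time and is no camera call.
- r.finish_job(): hands the job in; it is judged then, once.
Trained networks look in the newest picture that a camera, given by its name, has taken for a name from the list of things; names that differ only in an ending like _2 or _b are one class to them, and where a whole thing is asked for, a point or a joint stands for the part that bears it (a point fixed in the world has none). Each returns a list of dicts, best first, with "confidence" (0 to 1); they miss things now and then, are a little off and sometimes report something else, mostly with a low value. They report only what shows in the picture. A call takes as long as a camera call.
- r.look_for(camera, target): "point" ([x, y, z] in m, in world coordinates, good to about 4 mm: the middle of the surface that is visible of it).
- r.silhouettes(camera, target): "pixels" (420x560 bool, what is visible of it).
The state is a dict: "clock": time; "q": joint angles; "qd": joint speeds; "joint_torque": joint torques, N m; "tool_pos": TCP position; "eef_rot": TCP orientation; "contact_force": force on the tool from outside, world axes, zero at the start; "moment": the same for the moment, N m; "opening": opening from 0.0 (shut) to 1.0 (fully open); "finger_force": force on a finger pad.
Only numpy, scipy, OpenCV 4.12 (cv2) and the standard library are available. Lean on these libraries where they do the work, as an engineer would, in place of code of your own. Each camera call takes 0.05 s, during which the arm holds its last target. There are 200 camera calls.

## Task

The spring catch of the small bench cabinet has just been fitted and may or may not take: push the door fully shut until it seats in its detent, then tug it firmly outward by the fixed handle post (of the two upright posts on the door, the one nearer the hinge), without squeezing the release post beside it, to learn whether it is caught. If it is caught, squeeze the release post against the handle post to free it; in either case swing the door open to about 55 degrees and finish while still gripping the handle post and holding the door there, as it swings back if let go. Leave the other things on the bench where they are.

Things in the scene. Friction and masses are not known exactly. Their poses are not given: they have to be found in the camera images.
- cabinet: (All sizes here are in mm.) Fixed grey steel cabinet on the bench, 200 deep (x), 300 wide (y), 210 high. Origin: centre of its underside; its own -x side is the open front, closed by the door. It stands at a different place and yaw (up to 0.25 rad) each time.
- door (a joint): Door angle in rad: 0 = fully shut (hard stop), grows as it opens towards the robot, limit 1.7. Starts ajar at 0.25 to 0.65. Upright panel 12 thick, 280 wide, from 10 to 204 above the bench, hinged on its left edge (cabinet +y). A spring draws it to 0.4 (0.5 N m per rad) against 0.15 N m friction: it stays where left between 0.1 and 0.7 and swings back if let go beyond.
- door_hinge (a point): Point on the vertical hinge axis, 210 above the bench; in the cabinet's frame x -106, y +140. Its axes turn with the door: x runs through the panel's thickness from the outside (into the cabinet when shut), -y runs along the panel from hinge to free edge. The panel's middle plane holds the hinge axis; its outer face is at x = -6.
- door_corner (a point): Top corner of the door's free edge, 204 above the bench (door axes y -280). Detent: a sprung ball draws the door home within the last 0.03 rad and resists from 0.08 to 0.03; passing it takes about 7 N at the handle, either way. The hidden sprung catch at this edge sometimes takes on shutting, sometimes not; pushing shut then needs up to 15 N at the handle.
- handle_top (a point): Centre of the top of the fixed steel handle post on the door: upright, 14 x 14, top end free. Top is 215 above the bench. Door axes x -51, y -185: 38 are free between post and panel. Its foot joins the door 71 to 85 below the top. Tugged when caught, the door gives about 0.015 rad and stops hard (12 N moves it no further); if not caught, it comes open with 7 to 10 N here.
- release_top (a point): Centre of the top of the release post: same shape, steel, size and height as the handle post, parallel to it and 30 further from the hinge (door axes x -51, y -215): a gap of 16 between the posts, 44 over their outer faces.
- release (a joint): Travel in m of the release post along the panel towards the handle post: 0 = at rest, 0.013 = fully squeezed (the posts then measure 31 over their outer faces). Spring: 2 N at rest, 4.6 N fully squeezed; springs back when let go. 0.009 or more frees the catch, best while the door is not being pulled. It also moves by itself as the catch snaps in.
- shade: Bystander: bell-shaped aluminium lamp shade, 100 diameter, 80 high, standing right of the cabinet. Origin: centre of its underside.
- cup: Bystander: plastic cup, 84 diameter, 100 high, right of the cabinet. Origin: centre of its underside.
- tape: Bystander: roll of tape lying flat, 100 diameter, 45 high, left of the cabinet. Origin: centre of its underside.
- driver: Bystander: screwdriver lying on the bench left of the cabinet, about 200 long. Origin: under its middle.

How it is judged:
By the outcome, as a careful person would: the job done as asked, in the order asked, and still so for the second after the job is handed in, while the arm keeps its last pose, push and grip.
It also fails if it takes over 70 s, if anything falls off the work surface, if the arm or the gripper's body presses on something with over 40 N, if the wrist force passes 120 N, or if a joint passes its speed limit or range.

## Working session

There is one attempt and no reset: what is moved stays moved. The work goes in short steps, Python scripts to look and compute and a tool call to move; the robot and the scene stay as the last step left them, time stands still between calls to the robot, and variables do not carry over. Pictures are saved under pics/ and viewed, at most 10 in all, crops included, and the job is handed in when it is done.

Besides the shell and the picture viewer there is one more tool, called after ">>>" as name(argument=value, ...) on one line, values as JSON. play_rows: Moves the arm, as the interface text tells. Its arguments: {"type":"object","properties":{"translation":{"type":"array","items":{"type":"array","items":{"type":"number"}}},"delta_rot":{"type":"array","items":{"type":"array","items":{"type":"number"}}},"grip":{"type":"array","items":{"type":"number"}},"squeeze":{"type":"number"}},"required":["translation","delta_rot","grip"]}

```bash
ls; mkdir -p pics; python3 - <<'E'
from plant import r
import cv2,numpy as np
s=r.get_state()
print({k:np.round(v,3).tolist() for k,v in s.items()})
ims=[]
for c in("scene","top"):
    im=r.snapshot(c);ims.append(im)
    k=r.get_calibration(c);print(c,{a:np.round(v,4).tolist() for a,v in k.items()})
    for t in("handle_top","release_top","door_corner","door_hinge","cabinet","shade","cup","tape","driver"):
        print(t,[(np.round(d["point"],3).tolist(),round(d["confidence"],2)) for d in r.look_for(c,t)[:2]])
    cv2.imwrite(f"pics/{c}0.png",im)
E
```

```text
pics
{'clock': 0.0, 'q': [1.275, 0.69, -0.195, 1.566, 0.157, 0.902, -0.215], 'qd': [0.002, -0.0, 0.001, 0.001, -0.001, 0.001, -0.001], 'joint_torque': [-0.0, -52.756, -1.267, -15.343, -0.053, 0.007, 0.0], 'tool_pos': [0.202, -0.591, 0.302], 'eef_rot': [0.986, 0.164, -0.0, -0.001], 'contact_force': [0.474, -0.008, -0.669], 'moment': [0.009, 0.027, -0.037], 'finger_force': 0.0, 'opening': 1.001}
scene {'intrinsics': [[467.4175, 0.0, 271.2919], [0.0, 467.4175, 206.3167], [0.0, 0.0, 1.0]], 'k1': -0.1485, 'eye': [1.2448, 0.0785, 1.0676], 'rotation': [0.1986, 0.2257, 0.7297, 0.6141]}
handle_top [([0.569, 0.05, 0.17], 0.71)]
release_top [([0.565, 0.01, 0.142], 0.58), ([0.568, 0.052, 0.172], 0.17)]
door_corner [([0.568, 0.051, 0.168], 0.88), ([0.433, -0.328, 0.036], 0.47)]
door_hinge [([0.57, 0.052, 0.172], 0.93)]
cabinet [([0.777, 0.071, 0.204], 0.96)]
shade [([0.433, -0.326, 0.037], 0.57)]
cup [([0.621, -0.381, 0.061], 0.86)]
tape [([0.589, 0.372, 0.034], 0.57)]
driver [([0.498, 0.34, 0.022], 0.69)]
top {'intrinsics': [[413.0805, 0.0, 275.3224], [0.0, 413.0805, 202.0508], [0.0, 0.0, 1.0]], 'k1': -0.0973, 'eye': [0.5441, -0.0237, 1.3513], 'rotation': [0.0176, -0.0105, -0.701, 0.7129]}
handle_top [([0.564, 0.047, 0.206], 0.81)]
release_top [([0.563, 0.048, 0.202], 0.57), ([0.56, 0.015, 0.143], 0.48)]
door_corner [([0.567, 0.045, 0.202], 0.6)]
door_hinge []
cabinet [([0.732, 0.073, 0.21], 0.67), ([0.567, 0.048, 0.204], 0.28)]
shade [([0.419, -0.321, 0.04], 0.61)]
cup [([0.624, -0.393, 0.046], 0.73)]
tape [([0.579, 0.374, 0.043], 0.76)]
driver [([0.484, 0.342, 0.02], 0.75)]
```

View pics/top0.png

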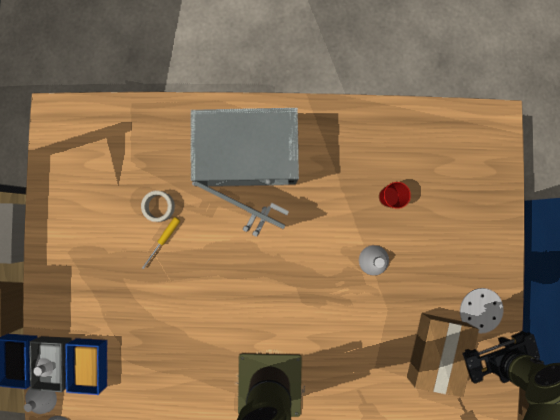

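View pics/scene0.png

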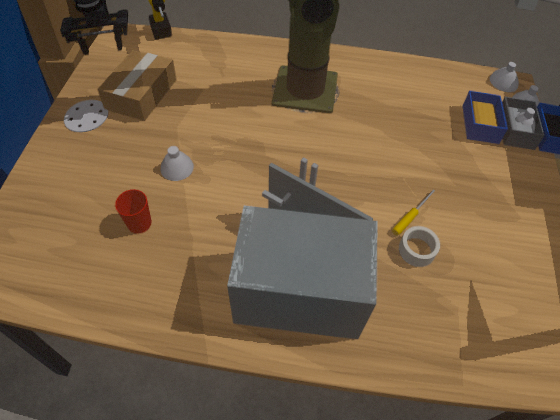

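The top view shows the cabinet top at about (192–298, 108–185). The door runs from the hinge near (195,183) to (284,227), and the post tops are near (248,232) and (258,233). I'll zoom in to get accurate picks.

```bash
cat > h.py <<'E'
import numpy as np,cv2
from scipy.spatial.transform import Rotation as R
from scipy.optimize import least_squares
from plant import r
def proj(c,P):
    k=r.get_calibration(c);P=np.atleast_2d(P)
    p=R.from_quat(k["rotation"]).inv().apply(P-np.array(k["eye"])) if np.size(k["rotation"])==4 else (P-np.array(k["eye"]))@np.array(k["rotation"])
    s=np.c_[p[:,0]/-p[:,2],-p[:,1]/-p[:,2]];s*=1+k["k1"]*(s**2).sum(1,keepdims=True)
    K=np.array(k["intrinsics"]);return s@K[:2,:2].T+K[:2,2]
def rot(a):return np.array([[np.cos(a),-np.sin(a)],[np.sin(a),np.cos(a)]])
def cab(m,x,y,z):return np.r_[m[:2]+rot(m[2])@[x,y],z]
# opening: free edge (-y) goes to -x : turn by -a about z
def door(m,x,y,z):return np.r_[cab(m,-.106,.14,0)[:2]+rot(m[2]-m[3])@[x,y],z]
E
python3 - <<'E'
import cv2
a=cv2.imread("pics/top0.png")[100:245,180:310]
cv2.imwrite("pics/tz.png",cv2.resize(a,None,fx=4,fy=4,interpolation=cv2.INTER_CUBIC))
b=cv2.imread("pics/scene0.png")[150:340,220:390]
cv2.imwrite("pics/sz.png",cv2.resize(b,None,fx=3,fy=3,interpolation=cv2.INTER_CUBIC))
E
```

```text
(no output)
```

View pics/tz.png

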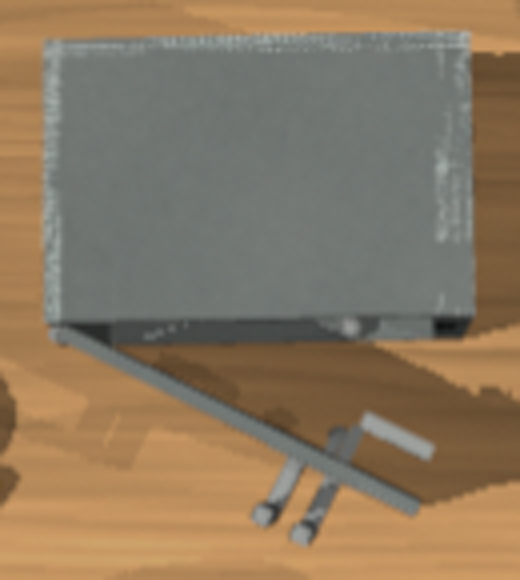

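View pics/sz.png

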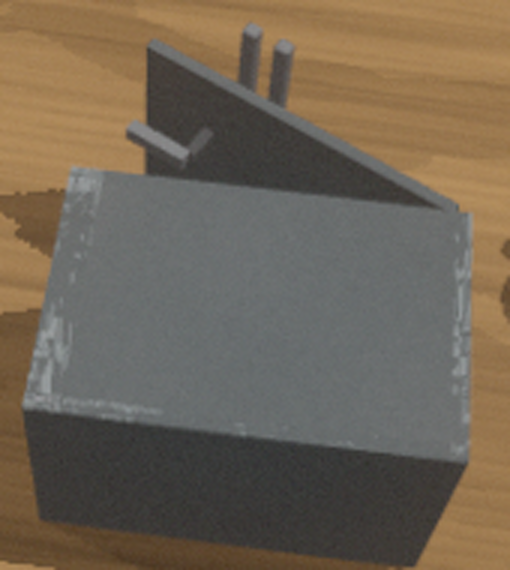

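In the top crop, the post tops are at (264,514) for the handle and (302,533) for the release, and the door corner is at (418,507). The scene crop shows the same features, with the handle at (284,46), the release at (252,31) and the corner at (153,44). I'll fit the pose to these.

```bash
cat > fit.py <<'E'
from h import *
T={('c',.1,.15,.21):(45,40),('c',.1,-.15,.21):(470,33),('c',-.1,-.15,.21):(472,317),('c',-.1,.15,.21):(47,325),
('d',-.051,-.185,.215):(264,513),('d',-.051,-.215,.215):(302,532),('d',0,-.28,.204):(418,508)}
S={('c',.1,.15,.21):(466,462),('c',.1,-.15,.21):(25,408),('c',-.1,-.15,.21):(73,170),('c',-.1,.15,.21):(470,213),
('d',-.051,-.185,.215):(284,45),('d',-.051,-.215,.215):(252,30),('d',0,-.28,.204):(153,43)}
f=lambda m,k:(cab if k[0]=='c' else door)(m,*k[1:])
def res(m):
    e=[]
    for c,D,s,o in(("top",T,4,(180,100)),("scene",S,3,(220,150))):
        e.append(proj(c,np.array([f(m,k) for k in D]))-(np.array(list(D.values()))/s+o))
    return np.vstack(e)
o=least_squares(lambda m:res(m).ravel(),[.75,.07,0,.4],loss="soft_l1")
print(o.x.round(4).tolist());print(res(o.x).round(1).tolist())
m=o.x;np.save("m.npy",m)
for a in(m[3],.0,.96):
    n=np.r_[m[:3],a];print(a.round(2) if a else 0,"handle",door(n,-.051,-.185,.215).round(4),"rel",door(n,-.051,-.215,.215).round(4),"corner",door(n,0,-.28,.204).round(4))
print("hinge",door(m,0,0,.21).round(4))
E
python3 fit.py
```

```text
[0.752, 0.0793, 0.0309, 0.4704]
[[-0.9, -0.7], [-0.7, -1.0], [0.0, -1.0], [-1.4, -1.4], [-1.0, -0.4], [-0.7, -0.3], [-0.4, -0.6], [0.3, -0.4], [-1.8, -1.4], [-1.0, -2.4], [0.3, -0.7], [-0.3, -0.4], [-0.3, -1.0], [-1.6, -1.1]]
0.47 handle [0.5168 0.0703 0.215 ] rel [0.5041 0.0431 0.215 ] corner [ 0.5226 -0.0374  0.204 ]
0 handle [0.5964 0.0295 0.215 ] rel [ 5.974e-01 -5.000e-04  2.150e-01] corner [ 0.6503 -0.0639  0.204 ]Traceback (most recent call last):
  File "fit.py", line 16, in <module>
    n=np.r_[m[:3],a];print(a.round(2) if a else 0,"handle",door(n,-.051,-.185,.215).round(4),"rel",door(n,-.051,-.215,.215).round(4),"corner",door(n,0,-.28,.204).round(4))
                           ^^^^^^^
AttributeError: 'float' object has no attribute 'round'
```

```bash
cat > plan.py <<'E'
from h import *
import json
def cur(src="meas"):
    s=r.get_state();return np.array(s["tool_pos"]),R.from_quat(s["eef_rot"])
def down(yaw_y):  # tool z down, tool y at world yaw
    y=np.r_[np.cos(yaw_y),np.sin(yaw_y),0];z=np.r_[0,0,-1.];return R.from_matrix(np.c_[np.cross(y,z),y,z])
def rows(p,q,way):  # way: list of (xyz,Rotation); round, integrate rounding
    T=[];D=[]
    for P,Q in way:
        t=np.round(q.inv().apply(P-p),4);d=np.round(np.degrees((q.inv()*Q).as_rotvec()),1)
        T.append((t+0).tolist());D.append((d+0).tolist());p=p+q.apply(t);q=q*R.from_rotvec(np.radians(d))
    print(json.dumps({"translation":T,"delta_rot":D}));np.save("cmd.npy",np.r_[p,q.as_quat()]);print("cmd",p.round(4),q.as_quat().round(4))
def cmd():c=np.load("cmd.npy");return c[:3],R.from_quat(c[3:])
def lerp(a,b,n):return [a+(b-a)*i/n for i in range(1,n+1)]
def grasp(m,a,y=-.181,z=.23,off=0,x=-.051):  # TCP target at door angle a
    n=np.r_[m[:3],a];return door(n,x,y,z),down(m[2]-a+off)
E
python3 - <<'E'
from plan import *
m=np.load("m.npy");p,q=cur()
P,Q=grasp(m,m[3],z=.30)
via=np.array([.45,-.28,.305])
y0=np.arctan2(*q.as_matrix()[:2,1][::-1]);y1=m[2]-m[3];print(y0,y1,P)
pts=lerp(p,via,8)+lerp(via,P,8)
rows(p,q,[(x,down(y)) for x,y in zip(pts,lerp(y0,y1,16))])
E
```

```text
-1.240986216275934 -0.4395013715787292 [0.51853771 0.0738925  0.3       ]
{"translation": [[0.0419, -0.0268, -0.0003], [0.0432, -0.0246, -0.0003], [0.0443, -0.0225, -0.0002], [0.0454, -0.0203, -0.0003], [0.0464, -0.0179, -0.0003], [0.0472, -0.0155, -0.0003], [0.048, -0.0132, -0.0003], [0.0485, -0.0108, -0.0003], [0.0359, -0.0272, 0.0007], [0.0372, -0.0254, 0.0006], [0.0385, -0.0235, 0.0006], [0.0396, -0.0216, 0.0006], [0.0405, -0.0195, 0.0006], [0.0416, -0.0175, 0.0007], [0.0423, -0.0154, 0.0006], [0.0431, -0.0132, 0.0006]], "delta_rot": [[0.0, 0.0, -2.9], [0.0, 0.0, -2.8], [0.0, 0.0, -2.9], [0.0, 0.0, -2.9], [0.0, 0.0, -2.9], [0.0, 0.0, -2.8], [0.0, 0.0, -2.9], [0.0, 0.0, -2.9], [0.0, 0.0, -2.8], [0.0, 0.0, -2.9], [0.0, 0.0, -2.9], [0.0, 0.0, -2.8], [0.0, 0.0, -2.9], [0.0, 0.0, -2.9], [0.0, 0.0, -2.9], [0.0, 0.0, -2.8]]}
cmd [0.5185 0.0739 0.3   ] [ 8.443e-01  5.358e-01 -0.000e+00  1.000e-04]
```

>>> play_rows(translation=[[0.042,-0.027,0],[0.043,-0.025,0],[0.044,-0.022,0],[0.045,-0.02,0],[0.046,-0.018,0],[0.047,-0.015,0],[0.048,-0.013,0],[0.048,-0.011,0],[0.036,-0.027,0],[0.037,-0.025,0],[0.038,-0.024,0],[0.04,-0.022,0],[0.041,-0.02,0],[0.042,-0.018,0],[0.042,-0.015,0],[0.043,-0.013,0],[0,0,0],[0,0,0]], delta_rot=[[0,0,-3],[0,0,-3],[0,0,-3],[0,0,-3],[0,0,-3],[0,0,-3],[0,0,-3],[0,0,-3],[0,0,-3],[0,0,-3],[0,0,-3],[0,0,-3],[0,0,-3],[0,0,-3],[0,0,-2],[0,0,-2],[0,0,0],[0,0,0]], grip=[-0.18,-0.18,-0.18,-0.18,-0.18,-0.18,-0.18,-0.18,-0.18,-0.18,-0.18,-0.18,-0.18,-0.18,-0.18,-0.18,-0.18,-0.18], squeeze=20)

```text
clock: 3.25
tool_pos: [0.5058, 0.0757, 0.3026]
eef_rot: [0.844, 0.536, -0.001, 0.0]
contact_force: [-1.0, 0.0, -0.4]
opening: 0.412
finger_force: 0.0
```

```bash
python3 - <<'E'
from plan import *
m=np.load("m.npy");p,q=cur();P,Q=grasp(m,m[3],z=.285)
rows(p,q,[(P,Q)])
E
```

```text
{"translation": [[0.0038, 0.0123, 0.0176]], "delta_rot": [[0.0, 0.1, 0.0]]}
cmd [0.5185 0.0739 0.285 ] [ 8.441e-01  5.362e-01  2.000e-04 -1.000e-04]
```

>>> play_rows(translation=[[0.0038,0.0123,0.0176],[0,0,0]], delta_rot=[[0,0,0],[0,0,0]], grip=[-0.18,-0.18])

```text
clock: 3.5
tool_pos: [0.5185, 0.0725, 0.2842]
eef_rot: [0.845, 0.535, -0.001, 0.0]
contact_force: [1.1, -0.9, -0.8]
opening: 0.408
finger_force: 0.0
```

```bash
python3 - <<'E'
from plan import *
m=np.load("m.npy");print(r.get_state()["tool_pos"])
im=[]
for c in("top","scene"):
    a=r.snapshot(c)
    x,y=proj(c,door(m,-.051,-.185,.215))[0];x,y=int(x),int(y)
    a=a[y-50:y+50,x-60:x+60];im.append(cv2.resize(a,None,fx=5,fy=5,interpolation=cv2.INTER_CUBIC)[:, :400+200])
for i in im:print(i.shape)
cv2.imwrite("pics/c1.png",cv2.resize(np.hstack([i for i in im]),(800,333)))
cv2.imwrite("pics/c2.png",im[1])
E
```

```text
[0.51854312 0.07248902 0.28422032]
(500, 600, 3)
(500, 600, 3)
```

View pics/c1.png

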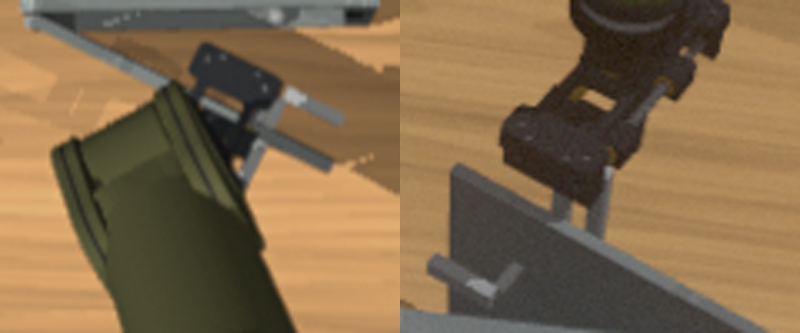

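The gripper sits over the posts, straddling the handle across the panel normal. The handle top itself is hidden, so I'll descend gently and watch the force.

>>> play_rows(translation=[[0,0,0.006],[0,0,0.006],[0,0,0.006],[0,0,0.006],[0,0,0]], delta_rot=[[0,0,0],[0,0,0],[0,0,0],[0,0,0],[0,0,0]], grip=[-0.18,-0.18,-0.18,-0.18,-0.18])

```text
clock: 4.22
tool_pos: [0.5184, 0.0747, 0.2605]
eef_rot: [0.844, 0.537, -0.001, -0.0]
contact_force: [-0.2, 0.1, -0.3]
opening: 0.41
finger_force: 0.0
```

>>> play_rows(translation=[[0,0,0.01],[0,0,0.01],[0,0,0.01],[0,0,0],[0,0,0],[0,0,0],[0,0,0],[0,0,0]], delta_rot=[[0,0,0],[0,0,0],[0,0,0],[0,0,0],[0,0,0],[0,0,0],[0,0,0],[0,0,0]], grip=[-0.18,-0.18,-0.18,-0.18,-1,-1,-1,-1], squeeze=20)

```text
clock: 5.22
tool_pos: [0.5188, 0.0748, 0.2314]
eef_rot: [0.844, 0.537, 0.0, 0.0]
contact_force: [0.1, -0.5, 2.1]
opening: 0.155
finger_force: 20.0
```

```bash
python3 - <<'E'
from plan import *
m=np.load("m.npy");p,q=cur()
loc=rot(m[2]-m[3]).T@(p[:2]-cab(m,-.106,.14,0)[:2]);print("local",loc)
rows(p,q,[grasp(m,a,y=-.181,x=-.051,z=.231) for a in lerp(m[3],.12,12)])
rows(*cmd(),[grasp(m,a,y=-.181,x=-.051,z=.231) for a in lerp(.12,.0,10)])
E
```

```text
local [-0.05116929 -0.1801012 ]
{"translation": [[-0.0023, 0.0055, 0.0004], [-0.0014, 0.0053, 0.0], [-0.0014, 0.0053, 0.0], [-0.0015, 0.0053, 0.0], [-0.0014, 0.0053, 0.0], [-0.0014, 0.0053, 0.0], [-0.0014, 0.0053, 0.0], [-0.0014, 0.0053, 0.0], [-0.0014, 0.0053, 0.0], [-0.0014, 0.0053, 0.0], [-0.0014, 0.0053, 0.0], [-0.0014, 0.0053, 0.0]], "delta_rot": [[0.0, 0.0, -1.6], [0.0, 0.0, -1.7], [0.0, 0.0, -1.6], [0.0, 0.0, -1.7], [0.0, 0.0, -1.7], [0.0, 0.0, -1.7], [0.0, 0.0, -1.6], [0.0, 0.0, -1.7], [0.0, 0.0, -1.7], [0.0, 0.0, -1.6], [0.0, 0.0, -1.7], [0.0, 0.0, -1.7]]}
cmd [0.5748 0.0403 0.231 ] [7.379e-01 6.749e-01 1.000e-04 2.000e-04]
{"translation": [[-0.0006, 0.0022, 0.0], [-0.0006, 0.0022, 0.0], [-0.0006, 0.0022, 0.0], [-0.0006, 0.0021, 0.0], [-0.0006, 0.0022, 0.0], [-0.0006, 0.0022, 0.0], [-0.0006, 0.0022, 0.0], [-0.0006, 0.0021, 0.0], [-0.0006, 0.0022, 0.0], [-0.0006, 0.0022, 0.0]], "delta_rot": [[0.0, 0.0, -0.7], [0.0, 0.0, -0.7], [0.0, 0.0, -0.7], [0.0, 0.0, -0.6], [0.0, 0.0, -0.7], [0.0, 0.0, -0.7], [0.0, 0.0, -0.7], [0.0, 0.0, -0.7], [0.0, 0.0, -0.7], [0.0, 0.0, -0.7]]}
cmd [0.5963 0.0335 0.231 ] [6.959e-01 7.181e-01 1.000e-04 2.000e-04]
```

>>> play_rows(translation=[[-0.0014,0.0053,0],[-0.0014,0.0053,0],[-0.0014,0.0053,0],[-0.0014,0.0053,0],[-0.0014,0.0053,0],[-0.0014,0.0053,0],[-0.0014,0.0053,0],[-0.0014,0.0053,0],[-0.0014,0.0053,0],[-0.0014,0.0053,0],[-0.0014,0.0053,0],[-0.0014,0.0053,0],[0,0,0]], delta_rot=[[0,0,-1.7],[0,0,-1.6],[0,0,-1.7],[0,0,-1.7],[0,0,-1.7],[0,0,-1.6],[0,0,-1.7],[0,0,-1.7],[0,0,-1.6],[0,0,-1.7],[0,0,-1.7],[0,0,-1.7],[0,0,0]], grip=[-1,-1,-1,-1,-1,-1,-1,-1,-1,-1,-1,-1,-1])

```text
clock: 6.85
tool_pos: [0.5759, 0.041, 0.2314]
eef_rot: [0.737, 0.676, 0.001, 0.0]
contact_force: [-1.2, -0.8, 5.6]
opening: 0.157
finger_force: 20.0
```

>>> play_rows(translation=[[-0.0006,0.0022,0],[-0.0006,0.0022,0],[-0.0006,0.0022,0],[-0.0006,0.0022,0],[-0.0006,0.0022,0],[-0.0006,0.0022,0],[-0.0006,0.0022,0],[-0.0006,0.0022,0],[-0.0006,0.0022,0],[0,0,0]], delta_rot=[[0,0,-0.7],[0,0,-0.7],[0,0,-0.7],[0,0,-0.6],[0,0,-0.7],[0,0,-0.7],[0,0,-0.7],[0,0,-0.7],[0,0,-0.7],[0,0,0]], grip=[-1,-1,-1,-1,-1,-1,-1,-1,-1,-1])

```text
clock: 8.1
tool_pos: [0.5898, 0.0367, 0.2312]
eef_rot: [0.699, 0.715, -0.003, -0.004]
contact_force: [-13.9, 1.9, 13.6]
opening: 0.158
finger_force: 20.0
```

>>> play_rows(translation=[[0,0.001,0],[0,0.001,0],[0,0.001,0],[0,0,0]], delta_rot=[[0,0,0],[0,0,0],[0,0,0],[0,0,0]], grip=[-1,-1,-1,-1])

```text
clock: 8.6
tool_pos: [0.5953, 0.0352, 0.2313]
eef_rot: [0.699, 0.715, -0.002, -0.001]
contact_force: [-8.1, -1.2, 9.8]
opening: 0.156
finger_force: 20.0
```

>>> play_rows(translation=[[0,0.001,0],[0,0.001,0],[0,0.001,0],[0,0.001,0],[0,0,0]], delta_rot=[[0,0,0],[0,0,0],[0,0,0],[0,0,0],[0,0,0]], grip=[-1,-1,-1,-1,-1])

```text
clock: 9.22
tool_pos: [0.597, 0.0349, 0.2312]
eef_rot: [0.699, 0.715, -0.005, -0.003]
contact_force: [-15.4, -1.3, 15.9]
opening: 0.154
finger_force: 20.1
```

>>> play_rows(translation=[[0,0.001,0],[0,0.001,0],[0,0.001,0],[0,0.001,0],[0,0,0],[0,0,0]], delta_rot=[[0,0,0],[0,0,0],[0,0,0],[0,0,0],[0,0,0],[0,0,0]], grip=[-1,-1,-1,-1,-1,-1])

```text
clock: 9.98
tool_pos: [0.5975, 0.0348, 0.2311]
eef_rot: [0.699, 0.715, -0.008, -0.005]
contact_force: [-24.5, -1.8, 22.6]
opening: 0.157
finger_force: 19.9
```

```bash
python3 - <<'E'
from plan import *
m=np.load("m.npy");s=r.get_state();p,q=cur();g=p+q.apply([0,0,.045])
print(p,g,q.as_matrix().round(4).tolist(),s["moment"])
P,Q=grasp(m,0);print("pred",P)
for c in("top","scene"):
    r.snapshot(c)
    for t in("door_corner","release_top"):
        print(c,t,[(np.round(d["point"],3).tolist(),round(d["confidence"],2)) for d in r.look_for(c,t)[:2]])
E
```

```text
[0.59748804 0.03482037 0.23106817] [0.59667102 0.03461273 0.18607607] [[-0.0225, 0.9996, -0.0182], [0.9997, 0.0224, -0.0046], [-0.0042, -0.0183, -0.9998]] [-0.26587093  4.01785093 -0.04021477]
pred [0.59631452 0.03350333 0.23      ]
top door_corner [([0.648, 0.145, 0.197], 0.64), ([0.419, -0.322, 0.039], 0.32)]
top release_top []
scene door_corner [([0.645, 0.103, 0.201], 0.49)]
scene release_top [([0.587, 0.372, 0.036], 0.44)]
```

The grasp point at x=0.5967 matches the predicted fully shut position (0.596), and 24 N of push is met by a hard stop. So the door is shut. Next I'll ease off to neutral and tug outward.

>>> play_rows(translation=[[0,-0.002,0],[0,-0.002,0],[0,-0.002,0],[0,-0.002,0],[0,-0.001,0],[0,-0.001,0],[0,-0.001,0],[0,0,0]], delta_rot=[[0,0,0],[0,0,0],[0,0,0],[0,0,0],[0,0,0],[0,0,0],[0,0,0],[0,0,0]], grip=[-1,-1,-1,-1,-1,-1,-1,-1])

```text
clock: 11.28
tool_pos: [0.596, 0.0347, 0.2312]
eef_rot: [0.7, 0.714, 0.001, 0.001]
contact_force: [4.9, -1.4, 0.5]
opening: 0.16
finger_force: 20.1
```

>>> play_rows(translation=[[0,-0.001,0],[0,-0.001,0],[0,-0.001,0],[0,0,0]], delta_rot=[[0,0,0],[0,0,0],[0,0,0],[0,0,0]], grip=[-1,-1,-1,-1])

```text
clock: 11.78
tool_pos: [0.5954, 0.0347, 0.2312]
eef_rot: [0.7, 0.714, 0.003, 0.002]
contact_force: [11.8, -0.4, -5.4]
opening: 0.159
finger_force: 20.1
```

>>> play_rows(translation=[[0,-0.001,0],[0,-0.001,0],[0,-0.001,0],[0,0,0],[0,0,0]], delta_rot=[[0,0,0],[0,0,0],[0,0,0],[0,0,0],[0,0,0]], grip=[-1,-1,-1,-1,-1])

```text
clock: 12.4
tool_pos: [0.5938, 0.035, 0.2313]
eef_rot: [0.7, 0.714, 0.005, 0.003]
contact_force: [15.7, 0.6, -8.0]
opening: 0.157
finger_force: 20.1
```

```bash
python3 - <<'E'
from plan import *
p,q=cur();print(p,p+q.apply([0,0,.045]),r.get_state()["contact_force"])
E
```

```text
[0.59381334 0.03503951 0.23128617] [0.59431571 0.03515809 0.18628913] [15.74310975  0.55906975 -8.02406601]
```

>>> play_rows(translation=[[0,-0.001,0],[0,-0.001,0],[0,0,0],[0,0,0]], delta_rot=[[0,0,0],[0,0,0],[0,0,0],[0,0,0]], grip=[-1,-1,-1,-1])

```text
clock: 12.9
tool_pos: [0.5911, 0.0357, 0.2313]
eef_rot: [0.7, 0.714, 0.005, 0.002]
contact_force: [12.9, 0.5, -7.1]
opening: 0.16
finger_force: 20.2
```

```bash
python3 - <<'E'
from plan import *
p,q=cur();print(p,p+q.apply([0,0,.045]),r.get_state()["contact_force"])
E
```

```text
[0.59105141 0.03572653 0.23126522] [0.59148133 0.03588533 0.18626755] [12.870689    0.49532273 -7.12905175]
```

>>> play_rows(translation=[[0,-0.001,0],[0,-0.001,0],[0,0,0],[0,0,0]], delta_rot=[[0,0,0],[0,0,0],[0,0,0],[0,0,0]], grip=[-1,-1,-1,-1])

```text
clock: 13.4
tool_pos: [0.5875, 0.0366, 0.2312]
eef_rot: [0.7, 0.714, 0.004, 0.001]
contact_force: [9.2, 1.3, -4.7]
opening: 0.156
finger_force: 20.3
```

```bash
python3 - <<'E'
from plan import *
p,q=cur();print(p,p+q.apply([0,0,.045]),r.get_state()["contact_force"])
E
```

```text
[0.58747111 0.03659804 0.23123907] [0.58775713 0.03678672 0.18624038] [ 9.15811165  1.26047267 -4.71116677]
```

The door gave 9 mm (about 0.05 rad) while the pull fell from about 16 to 9 N. A caught door would stop hard at about 0.015 rad, so the catch didn't take. I'll swing the door open with this grip.

```bash
python3 - <<'E'
from plan import *
m=np.load("m.npy");p,q=grasp(m,.065,z=.231)
rows(p,q,[grasp(m,a,z=.231) for a in lerp(.065,.525,14)])
rows(*cmd(),[grasp(m,a,z=.231) for a in lerp(.525,.96,14)])
E
```

```text
{"translation": [[0.0018, -0.0059, 0.0], [0.0017, -0.0059, 0.0], [0.0018, -0.006, 0.0], [0.0018, -0.0059, 0.0], [0.0018, -0.0059, 0.0], [0.0017, -0.0059, 0.0], [0.0018, -0.0059, 0.0], [0.0018, -0.0059, 0.0], [0.0018, -0.006, 0.0], [0.0017, -0.0059, 0.0], [0.0018, -0.0059, 0.0], [0.0018, -0.0059, 0.0], [0.0018, -0.0059, 0.0], [0.0017, -0.006, 0.0]], "delta_rot": [[0.0, 0.0, 1.9], [0.0, 0.0, 1.9], [0.0, 0.0, 1.8], [0.0, 0.0, 1.9], [0.0, 0.0, 1.9], [0.0, 0.0, 1.9], [0.0, 0.0, 1.9], [0.0, 0.0, 1.9], [0.0, 0.0, 1.8], [0.0, 0.0, 1.9], [0.0, 0.0, 1.9], [0.0, 0.0, 1.9], [0.0, 0.0, 1.9], [0.0, 0.0, 1.9]]}
cmd [0.5109 0.0808 0.231 ] [0.8588 0.5124 0.     0.    ]
{"translation": [[0.0017, -0.0056, 0.0], [0.0017, -0.0056, 0.0], [0.0016, -0.0056, 0.0], [0.0017, -0.0056, 0.0], [0.0017, -0.0056, 0.0], [0.0017, -0.0056, 0.0], [0.0016, -0.0055, 0.0], [0.0017, -0.0056, 0.0], [0.0017, -0.0056, 0.0], [0.0016, -0.0056, 0.0], [0.0017, -0.0056, 0.0], [0.0017, -0.0056, 0.0], [0.0017, -0.0056, 0.0], [0.0016, -0.0056, 0.0]], "delta_rot": [[0.0, 0.0, 1.7], [0.0, 0.0, 1.8], [0.0, 0.0, 1.8], [0.0, 0.0, 1.8], [0.0, 0.0, 1.8], [0.0, 0.0, 1.7], [0.0, 0.0, 1.8], [0.0, 0.0, 1.8], [0.0, 0.0, 1.8], [0.0, 0.0, 1.8], [0.0, 0.0, 1.7], [0.0, 0.0, 1.8], [0.0, 0.0, 1.8], [0.0, 0.0, 1.8]]}
cmd [0.4662 0.1485 0.231 ] [0.949  0.3152 0.     0.    ]
```

>>> play_rows(translation=[[0.0018,-0.0059,0],[0.0018,-0.0059,0],[0.0018,-0.0059,0],[0.0018,-0.0059,0],[0.0018,-0.0059,0],[0.0018,-0.0059,0],[0.0018,-0.0059,0],[0.0018,-0.0059,0],[0.0018,-0.0059,0],[0.0018,-0.0059,0],[0.0018,-0.0059,0],[0.0018,-0.0059,0],[0.0018,-0.0059,0],[0.0018,-0.0059,0],[0,0,0]], delta_rot=[[0,0,2.1],[0,0,2.1],[0,0,2.1],[0,0,2.1],[0,0,2.1],[0,0,2.1],[0,0,2.1],[0,0,2.1],[0,0,2.1],[0,0,2.1],[0,0,2.1],[0,0,2.1],[0,0,2.1],[0,0,2.1],[0,0,0]], grip=[-1,-1,-1,-1,-1,-1,-1,-1,-1,-1,-1,-1,-1,-1,-1])

```text
clock: 15.28
tool_pos: [0.5114, 0.0807, 0.2311]
eef_rot: [0.857, 0.515, 0.003, -0.001]
contact_force: [3.8, 6.1, -3.8]
opening: 0.162
finger_force: 20.0
```

```bash
cat > ang.py <<'E'
from plan import *
m=np.load("m.npy");p,q=cur();g=p+q.apply([0,0,.045])
v=g[:2]-cab(m,-.106,.14,0)[:2];v0=np.array([.5967,.0346])-cab(m,-.106,.14,0)[:2]
f=lambda u:np.arctan2(u[1],u[0])
a=(f(v0)-f(v)+np.pi)%(2*np.pi)-np.pi
Y=q.as_matrix()[:2,1]
print("angle",a,"by yaw",m[2]-f(Y),"rad",np.hypot(*v0),np.hypot(*v),g,r.get_state()["contact_force"])
P,Q=grasp(m,.96);
A=.96-a;c=cab(m,-.106,.14,0)[:2];t=c+rot(-A)@v;print("move tool",q.inv().apply(np.r_[t-g[:2],0]).round(4),np.degrees(A))
E
python3 ang.py
```

```text
angle 0.523346427302493 by yaw 0.5198368386518465 rad 0.1868906144636765 0.18755150392132267 [0.51160943 0.08089515 0.18614781] [ 3.79803704  6.0582209  -3.75138739]
move tool [ 0.0387 -0.0715  0.0002] 25.01840682487602
```

Both estimates agree at 0.52 rad, so I'll carry on to 0.96.

>>> play_rows(translation=[[0.0017,-0.0056,0],[0.0017,-0.0056,0],[0.0017,-0.0056,0],[0.0017,-0.0056,0],[0.0017,-0.0056,0],[0.0017,-0.0056,0],[0.0017,-0.0056,0],[0.0017,-0.0056,0],[0.0017,-0.0056,0],[0.0017,-0.0056,0],[0.0017,-0.0056,0],[0.0017,-0.0056,0],[0.0017,-0.0056,0],[0.0017,-0.0056,0],[0,0,0],[0,0,0]], delta_rot=[[0,0,1.8],[0,0,1.8],[0,0,1.8],[0,0,1.8],[0,0,1.8],[0,0,1.8],[0,0,1.8],[0,0,1.8],[0,0,1.8],[0,0,1.8],[0,0,1.8],[0,0,1.8],[0,0,1.8],[0,0,1.7],[0,0,0],[0,0,0]], grip=[-1,-1,-1,-1,-1,-1,-1,-1,-1,-1,-1,-1,-1,-1,-1,-1])

```text
clock: 17.27
tool_pos: [0.467, 0.1464, 0.2311]
eef_rot: [0.949, 0.316, 0.002, -0.001]
contact_force: [4.1, 2.6, -3.3]
opening: 0.158
finger_force: 20.2
```

```bash
python3 ang.py; python3 - <<'E'
from plan import *
m=np.load("m.npy");n=np.r_[m[:3],.96]
a=r.snapshot("top");x,y=proj("top",door(n,0,-.28,.204))[0];print(x,y)
b=r.snapshot("scene")[150:340,180:390]
cv2.imwrite("pics/e.png",np.hstack([cv2.resize(a[90:290,150:340],(400,420)),cv2.resize(b,(400,420))]))
E
```

```text
angle 0.9490257432739657 by yaw 0.9594027772960247 rad 0.1868906144636765 0.18785525215919807 [0.46715061 0.14656036 0.18612343] [ 4.12075357  2.59338964 -3.33273411]
move tool [ 0.0005 -0.002   0.    ] 0.6287785936948189
252.55565351796173 263.8058281291991
```

View pics/e.png

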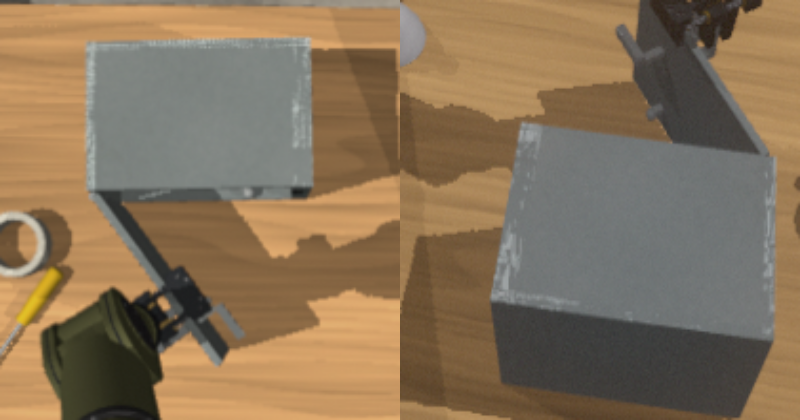

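The picture shows the door open at roughly 54–55°, with its corner near (254,261) against a predicted (253,264). The handle is gripped and the bystanders haven't moved. One small nudge, then I'll hand in.

>>> play_rows(translation=[[0.0005,-0.002,0],[0,0,0],[0,0,0],[0,0,0]], delta_rot=[[0,0,0],[0,0,0],[0,0,0],[0,0,0]], grip=[-1,-1,-1,-1])

```text
clock: 17.88
tool_pos: [0.4664, 0.1479, 0.2311]
eef_rot: [0.949, 0.315, 0.002, -0.001]
contact_force: [5.3, 2.2, -3.1]
opening: 0.157
finger_force: 20.1
```

```bash
python3 ang.py; python3 -c "
from plant import r
print(r.finish_job())"
```

```text
angle 0.9573992569281806 by yaw 0.9604106243837436 rad 0.1868906144636765 0.18787187865207508 [0.46655986 0.14801839 0.18612105] [ 5.33407319  2.16612587 -3.09024745]
move tool [ 0.0001 -0.0005  0.    ] 0.1490116016131376
the job is handed in; nothing more can be done
None
```

I pushed the door shut to its hard stop and tugged it by the handle post; it came open past its detent (peak about 16 N), so the catch had not taken, and I handed in after about 18 s with the door held at about 55° by the handle post, release post never squeezed.

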